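Brief the trainee: lens over the board, then show the pump and the spare relay

TASK

Set up the bench for the trainee: with the fingertips gently push the magnifier's lens away from above the spare parts until it is centred over the green circuit board, and leave it there. Then show what the repair needs by pointing, without touching: hold your fingertips still just above the blue and white desoldering pump for two seconds, then just above the small cream spare relay (the square block that stands in the row with the two capacitors), and finish still pointing at the relay. Grip and lift nothing, and leave the board, the pump and the spare parts exactly where they lie.

Things in the scene. Friction and masses are not known exactly. Their poses are not given: they have to be found in the camera images.
- magnifier_head: the swinging part of the magnifier (boom and lens head); origin on the vertical pivot axis of its post, at bench height, z up; the boom runs along its own -x axis to the lens, so it turns about z. The pivot is stiff with friction and has no spring: the boom stays where it is left, about 1.5 N at the lens moves it, and there is no stop between start and board. The post is 15 mm thick and 220 mm tall on a round grey foot of 110 mm diameter, 24 mm high; the foot does not move
- lens (a point): centre of the magnifier's round lens, 230 mm from the post axis, 186 mm above the bench. The white ring round it is 110 mm in outer diameter and 24 mm high (its underside 174 mm above the bench), with rim upright on the outside, good to push against; a 12 mm steel boom joins it to the post at the same height
- circuit_board: the green circuit board (75 x 100 mm, 23 mm high with its parts), lying loose on the bench beneath the arc of the lens, to the robot's right of where the lens starts; when the boom points at its middle, the lens is centred to within 10 mm; origin at the centre of its underside
- desolder_pump: the desoldering pump, a round blue and white tool 170 mm long and 22 mm thick lying loose on the bench; origin under its middle, at bench height; its y axis runs along the tool, z up. It lies just behind the fixed bench vice, whose rear end (155 mm high) stops at x = 0.585: a gripper's broad side should lie along y there
- relay: the spare relay, a small square block in a cream-coloured case, 21 x 28 mm and 35 mm high, standing loose on the bench; origin at the centre of its underside, z up
- cap_big: dark blue round capacitor, 35 mm in diameter, 50 mm tall, standing loose on the bench in the same row as the relay (about 50 to 100 mm from part to part, in any order); origin at the centre of its underside. To be left alone
- cap_old: white round can capacitor, 32 mm in diameter, 75 mm tall, standing loose in the same row; origin at the centre of its underside. To be left alone
Things that resemble listed ones, but are neither listed nor needed, are in the scene too. Of the things shaped like the relay, the cream one is meant.

How it is judged:
By the outcome, as a careful person would: the job done as asked, in the order asked, and still so for the second after the job is handed in, with the robot touching nothing.
It also fails if it takes over 72 s, if anything falls off the work surface, if the arm or the gripper's body presses on something with over 40 N, if the wrist force passes 120 N, or if a joint passes its speed limit or range.

ROBOT

A 7-joint arm with a two-finger parallel gripper is mounted at the origin on a cart in front of the work surface, level with it; the furniture and walls round the work are solid. World frame = base frame: x ahead of the robot, y to its left, z up, the work surface at z = 0. Lengths are in m, angles in rad, forces in N, time in s.
With the tool pointing down it reaches from about 0.4 to 0.925 m from the base axis. Payload 5.6 kg.
Tool frame: the origin (TCP) lies midway between the tips of the shut fingers; the grasp point (between the pads) lies 19 mm behind it (r.tcp_to_grasp is the distance from the TCP to the grasp point, in m); z points along the fingers, y is the direction in which the jaws open and shut (so a half turn about z gives the same grasp; the last joint's range is limited). The gripper opens to 85 mm and grips with 20 to 120 N. Pads are 22 mm wide; open, the fingers measure 114 mm over their backs; the gripper's body (76 mm by 85 mm) begins 54 mm behind the grasp point. The pads swing forward as they close: fully open they stand 13 mm farther back than shut.
Start: joints at [-0.043, 0.468, -0.012, 1.603, 0.006, 1.071, -0.056], TCP at [0.65, -0, 0.231] pointing down, gripper open.
Joint ranges: [-2.53, 2.53], [-0.31, 2.02], [-1.57, 1.55], [0.28, 2.44], [-1.29, 4.43], [0.15, 1.84], [-2.92, 2.92]. Speed limits (rad/s): [2.57, 2.57, 3.14, 3.14, 3.14, 3.14, 3.14].

INTERFACE

Orientations are given as a rotation vector (axis times angle).
In Python, from rig import monitor, viewer, close_job, r gives the robot as it stands.
- The arm moves only by the shell command python3 -m creep 'ROWS' [OPENING] [FORCE]. ROWS is JSON, a list of rows, each a list of 4 numbers: the shift along the tool's x, y, z in cm, then the turn about the tool's z in degrees. In form: [[dx, dy, dz, roll], ...]. A call has 1 to 8 rows; each row is the pose to reach, as a shift and turn from the pose commanded when the call began, along the tool's axes at that moment; what a row does not reach only later rows make up. A row lasts 1/10 s, in which the tool goes at most 50 mm and 8.59 degrees, less where a joint would pass 70% of its speed; a pose out of reach is approached as far as the arm can. A call with a gripper value outside its range is refused whole. OPENING is the closure, from 0 (fully open) to 1 (shut), set as the call begins (- or left out, the last holds). The fingers move at their own pace and stop on an object; FORCE is the grip in N (left out, the last holds). Time passes only in rows, so rows that repeat a pose let the fingers close. It gives the time, the measured TCP pose, the force and the opening at its end, in the units of the state.
- monitor.get_state(): the state, without advancing time (a new reading comes with each control period).
- viewer.get_image(name): name is "scene" or "side" or "wrist"; returns (picture, depth): 420x560x3 uint8, red, green, blue; 420x560 float32, m along the optical axis (not along the pixel's ray), 0 where there is no reading.
- viewer.calibration(name): a dict with "fx", "fy", "cx", "cy" (pixels), "world_to_cam" (4x4, takes a point from world to camera coordinates). Camera axes: x right, y down, z forward; pixel columns grow to the right and rows downward; lengths in m; the calibration is good to about 2 mm. A picture is of the moment at which its call begins: read the wrist's pose just before it. calibration takes no time and is no camera call; for the wrist camera it gives the pose at the moment of the call.
- close_job(): hands the job in, once; it reports no verdict.
The state is a dict: "time": time; "joint_positions": joint angles; "qd": joint speeds; "tau": joint torques, N m; "tcp_pos": TCP position; "eef_rot": TCP orientation; "force": force on the tool from outside, world axes, zero at the start; "wrist_torque": the same for the moment, N m; "gripper_width": opening from 0.0 (shut) to 1.0 (fully open).
Only numpy, scipy, OpenCV 4.12 (cv2) and the standard library are available. Lean on these libraries where they do the work, as an engineer would, in place of code of your own. Each camera call takes 0.05 s, during which the arm holds its last target.

## Working session

There is one attempt and no reset: what is moved stays moved. The work goes in short steps, Python scripts to look and compute and a shell command to move; the robot and the scene stay as the last step left them, time stands still between calls to the robot, and variables do not carry over. Pictures are saved under pics/ and viewed, and the job is handed in when it is done.

```bash
ls; mkdir -p pics; cat > h.py <<'E'
import numpy as np, cv2
from rig import monitor, viewer, close_job, r
def snap(n,f):
    im,d=viewer.get_image(n); cv2.imwrite(f'pics/{f}.png',im[:,:,::-1]); np.save(f'pics/{f}.npy',d)
    c=viewer.calibration(n); np.savez(f'pics/{f}_c.npz',**{k:np.array(v) for k,v in c.items()}); return im,d,c
def cloud(f):
    c=np.load(f'pics/{f}_c.npz'); d=np.load(f'pics/{f}.npy'); v,u=np.mgrid[:d.shape[0],:d.shape[1]]
    P=np.stack([(u-c['cx'])/c['fx']*d,(v-c['cy'])/c['fy']*d,d,np.ones_like(d)],-1)
    W=P@np.linalg.inv(c['world_to_cam']).T; W=W[...,:3]; W[d==0]=np.nan; return W
def proj(f,p):
    c=np.load(f'pics/{f}_c.npz'); q=c['world_to_cam']@np.append(p,1); return c['fx']*q[0]/q[2]+c['cx'],c['fy']*q[1]/q[2]+c['cy']
E
python3 - <<'E'
from h import *
for n in("scene","side","wrist"): snap(n,n+"0")
s=monitor.get_state(); print({k:np.round(v,3) for k,v in s.items()})
E
```

```text
pics
{'time': np.float64(0.15), 'joint_positions': array([-0.043,  0.468, -0.012,  1.603,  0.006,  1.071, -0.056]), 'qd': array([ 0.001, -0.001, -0.   , -0.002, -0.001, -0.   , -0.001]), 'tau': array([ 1.0000e-03, -5.3279e+01,  2.1000e-02, -2.5156e+01,  1.1000e-02,
        6.0000e-03, -0.0000e+00]), 'tcp_pos': array([ 0.65 , -0.   ,  0.231]), 'eef_rot': array([-2.221e+00, -2.221e+00,  2.000e-03]), 'force': array([-0.348,  0.292,  0.847]), 'wrist_torque': array([ 0.023,  0.008, -0.035]), 'gripper_width': np.float64(0.999)}
```

View pics/scene0.png

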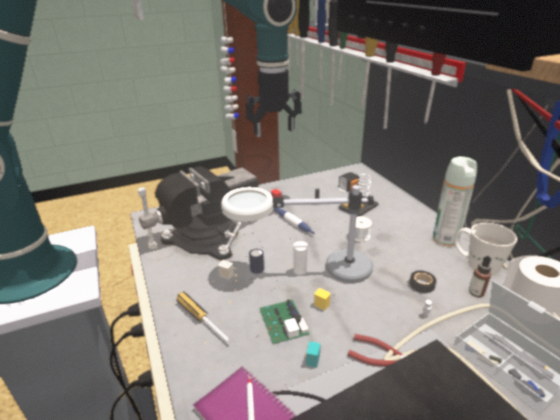

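View pics/side0.png

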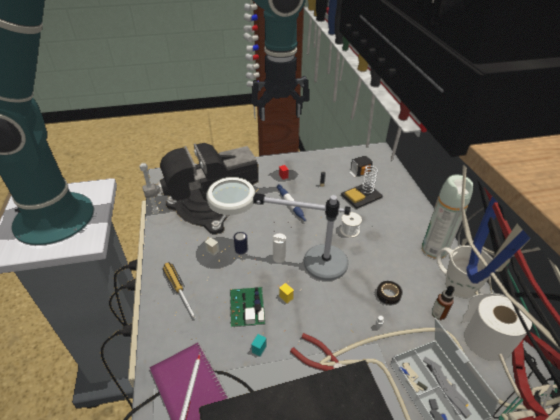

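View pics/wrist0.png

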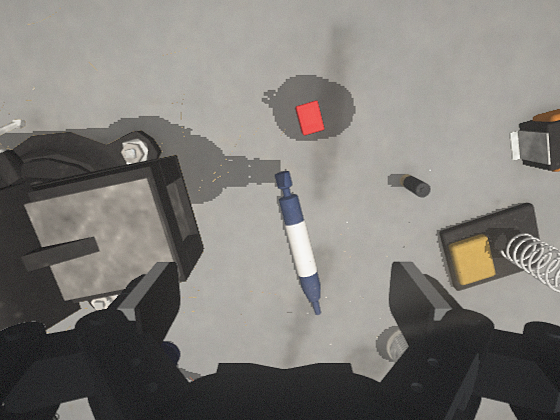

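The relay candidates in the side view are cream (211,243), yellow (287,293), teal (259,345) and red (284,172). Cream at (211,243) fits, since it stands in a row with the blue cap (241,242) and the white can (279,247). Next I'll measure the points and check an enlarged crop.

```bash
python3 - <<'E'
from h import *
for f,pts in {"side0":dict(relay=(211,243),blue=(241,237),white=(279,240),board=(246,306),lens=(231,195),ringL=(209,196),ringR=(254,196),postTop=(332,203),foot=(326,262),boom=(290,203),pump=(291,202),),
 "scene0":dict(relay=(226,268),blue=(257,254),white=(300,249),board=(284,322),lens=(247,204),ringR=(271,204),post=(354,190),foot=(349,265),pump=(294,220)),
 "wrist0":dict(red=(310,118),pumpmid=(300,245),pumpA=(283,175),pumpB=(317,312),vice=(195,240))}.items():
    W=cloud(f)
    for k,(u,v) in pts.items(): print(f,k,np.round(W[v,u],3))
a=cv2.imread('pics/side0.png')[170:330,170:360]; b=cv2.imread('pics/scene0.png')[180:350,190:380]
cv2.imwrite('pics/crop0.png',np.hstack([cv2.resize(a,(400,340),interpolation=3),cv2.resize(b,(380,340),interpolation=3)]))
E
```

```text
side0 relay [ 0.429 -0.218  0.036]
side0 blue [ 0.505 -0.226  0.05 ]
side0 white [ 0.591 -0.276  0.074]
side0 board [ 0.491 -0.399  0.004]
side0 lens [ 0.49  -0.229  0.192]
side0 ringL [ 0.441 -0.231  0.199]
side0 ringR [ 0.54  -0.244  0.194]
side0 postTop [ 0.699 -0.315  0.207]
side0 foot [ 0.699 -0.322  0.022]
side0 boom [ 0.616 -0.278  0.189]
side0 pump [ 0.617 -0.28   0.194]
scene0 relay [ 0.429 -0.225  0.032]
scene0 blue [ 0.505 -0.229  0.05 ]
scene0 white [ 0.588 -0.283  0.074]
scene0 board [ 0.494 -0.403  0.002]
scene0 lens [ 0.489 -0.231  0.189]
scene0 ringR [ 0.533 -0.257  0.191]
scene0 post [ 0.698 -0.313  0.213]
scene0 foot [ 0.695 -0.324  0.022]
scene0 pump [ 0.664 -0.091  0.02 ]
wrist0 red [0.675 0.059 0.033]
wrist0 pumpmid [ 0.668 -0.072  0.022]
wrist0 pumpA [nan nan nan]
wrist0 pumpB [ 0.688 -0.156  0.016]
wrist0 vice [ 0.577 -0.037  0.099]
```

View pics/crop0.png

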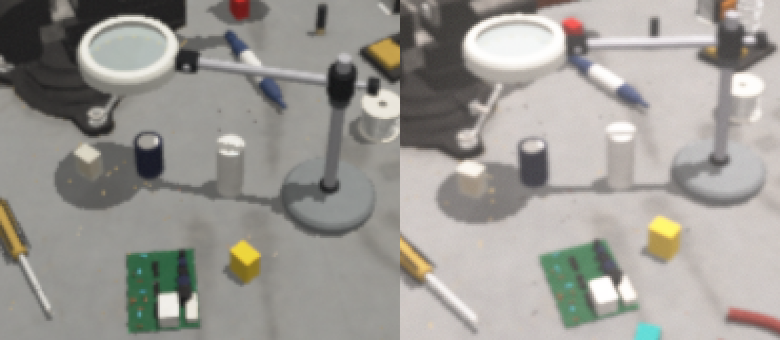

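The crop confirms it: the cream block is in the row with the dark blue cap and the white can, while yellow stands apart by the board. Next I'll fit the pivot, ring, board, pump and relay.

```bash
python3 - <<'E'
from h import *
for f in("side0","scene0"):
    W=cloud(f); im=cv2.cvtColor(cv2.imread(f'pics/{f}.png'),cv2.COLOR_BGR2HSV); X,Y,Z=W[...,0],W[...,1],W[...,2]
    m=(abs(X-.7)<.08)&(abs(Y+.32)<.08)&(abs(Z-.023)<.006); 
    (c,rr)=cv2.minEnclosingCircle(np.stack([X[m],Y[m]],-1).astype(np.float32)); print(f,'foot',np.round(c,4),rr)
    m=(np.hypot(X-.49,Y+.235)<.07)&(Z>.17)&(Z<.22)&(im[...,1]<50); P=np.stack([X[m],Y[m]],-1).astype(np.float32)
    c,rr=cv2.minEnclosingCircle(P); print(' ring',np.round(c,4),rr,np.nanpercentile(Z[m],[5,50,95]))
    m=(abs(X-.7)<.03)&(abs(Y+.32)<.03)&(Z>.06)&(Z<.16); print(' post',X[m].mean(),Y[m].mean(),m.sum())
    m=(im[...,0]>40)&(im[...,0]<90)&(im[...,1]>80)&(abs(X-.49)<.1)&(abs(Y+.4)<.1)&(Z<.012)
    m=cv2.morphologyEx(m.astype(np.uint8),cv2.MORPH_OPEN,np.ones((3,3)))>0
    P=np.stack([X[m],Y[m]],-1).astype(np.float32); print(' board',cv2.minAreaRect(P),np.median(Z[m]))
    m=(np.hypot(X-.429,Y+.222)<.04)&(Z>.028)&(Z<.045); P=np.stack([X[m],Y[m]],-1).astype(np.float32); print(' relay top',cv2.minAreaRect(P))
    for n,p in dict(blue=(.505,-.228),white=(.59,-.28),yellow=(.0,0)).items():
        m=(np.hypot(X-p[0],Y-p[1])<.03)&(Z>.03)&(Z<.09)
        if m.any(): print(n,cv2.minEnclosingCircle(np.stack([X[m],Y[m]],-1).astype(np.float32)))
W=cloud("wrist0"); m=(W[...,2]>.006)&(W[...,2]<.03)&(W[...,1]<.02)&(W[...,1]>-.19)&(abs(W[...,0]-.67)<.04); P=W[m][:,:2].astype(np.float32); print('pump',cv2.minAreaRect(P))
E
```

```text
side0 foot [ 0.7023 -0.3133] 0.054117411375045776
 ring [ 0.4986 -0.2294] 0.06348124146461487 [0.18109557 0.19050665 0.19938015]
 post 0.7007404329690607 -0.31635517002735136 183
 board ((0.4922292232513428, -0.39785462617874146), (0.0988023430109024, 0.07043559849262238), 83.6243896484375) 0.004111505481207756
 relay top ((0.42948827147483826, -0.21429571509361267), (0.021526223048567772, 0.028505166992545128), 40.96656036376953)
blue ((0.503206193447113, -0.22380433976650238), 0.018603989854454994)
white ((0.5927272439002991, -0.27164119482040405), 0.016982287168502808)
scene0 foot [ 0.7038 -0.312 ] 0.05227300524711609
 ring [ 0.4986 -0.2309] 0.06313160061836243 [0.17752007 0.18898275 0.19762788]
 post 0.701632337093285 -0.31477621691903124 245
 board ((0.4873347580432892, -0.39242205023765564), (0.08263222873210907, 0.049528345465660095), 85.25590515136719) 0.002617809179308428
 relay top ((0.43101048469543457, -0.21272367238998413), (0.021596593782305717, 0.02824568562209606), 41.79668426513672)
blue ((0.5039147138595581, -0.22286206483840942), 0.018007030710577965)
white ((0.5962551832199097, -0.2725299000740051), 0.018107930198311806)
pump ((0.6690590381622314, -0.0785764753818512), (0.022161634638905525, 0.1708536446094513), 14.26292610168457)
```

```bash
python3 -m creep '[[-2,-1.5,0,4],[-5,-4.5,0,9],[-9,-8,0,15],[-13,-11.5,0,21.5],[-14.8,-13,1,21.5],[-14.8,-13,3,21.5],[-14.8,-13,5,21.5],[-14.8,-13,5,21.5]]' 1 20
python3 - <<'E'
from h import *
snap("side","side1");snap("scene","scene1")
a=cv2.imread('pics/side1.png')[130:330,130:390]; b=cv2.imread('pics/scene1.png')[130:330,150:410]
cv2.imwrite('pics/crop1.png',cv2.resize(np.hstack([a,b]),(800,308),interpolation=3))
E
```

```text
time: 0.95
tcp_pos: [0.5179, -0.1478, 0.1789]
eef_rot: [-2.594, -1.765, 0.006]
force: [-0.8, 0.0, 0.5]
gripper_width: -0.0
```

View pics/crop1.png

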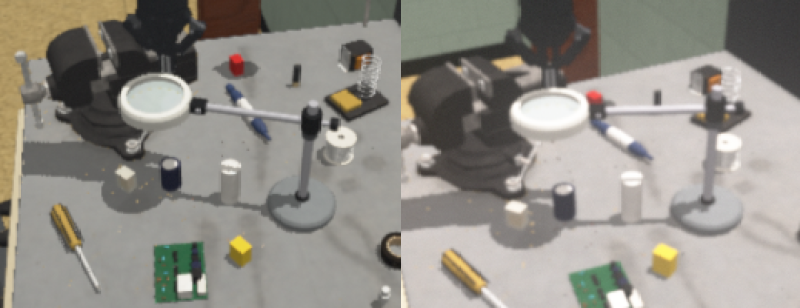

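The crop shows the shut fingers standing just behind the lens ring at about (165,60), clear of the vice. Next I'll compute the arc rows.

```bash
cat >> h.py <<'E'
from scipy.spatial.transform import Rotation as R
PIV=np.array([.702,-.3125])
def arc(degs):
    s=monitor.get_state(); p=np.array(s['tcp_pos']); M=R.from_rotvec(s['eef_rot']).as_matrix(); d=p[:2]-PIV
    print('radius',np.hypot(*d),'angle',np.degrees(np.arctan2(d[1],d[0]))%360,'toolx',M[:,0].round(3),'F',np.round(s['force'],2))
    for a in degs:
        q=R.from_euler('z',a,degrees=True).as_matrix()[:2,:2]@d+PIV
        w=np.array([*q,p[2]])-p; print(a,np.round(M.T@w*100,2),'roll',-a)
def go(x,y,z):
    s=monitor.get_state(); p=np.array(s['tcp_pos']); M=R.from_rotvec(s['eef_rot']).as_matrix(); print('shift cm',np.round(M.T@(np.array([x,y,z])-p)*100,2),'toolx',M[:,0].round(3))
E
python3 - <<'E'
from h import *
arc([1,2,3,4,5,6,7,8,9])
d=np.array([.492,-.398])-PIV; print('target',np.degrees(np.arctan2(d[1],d[0]))%360)
E
```

```text
radius 0.24538123556294197 angle 137.87162698310448 toolx [ 0.366  0.931 -0.   ] F [-0.25 -0.3   0.41]
1 [-0.4  -0.15  0.  ] roll -1
2 [-0.81 -0.29  0.  ] roll -2
3 [-1.21 -0.42  0.  ] roll -3
4 [-1.62 -0.55  0.  ] roll -4
5 [-2.03 -0.67  0.  ] roll -5
6 [-2.45 -0.78  0.  ] roll -6
7 [-2.86 -0.88  0.  ] roll -7
8 [-3.28 -0.98  0.  ] roll -8
9 [-3.7  -1.07  0.  ] roll -9
target 202.153344737778
```

```bash
python3 -m creep '[[-0.4,0,0,0],[-0.8,0,0,0],[-1.2,0,0,0],[-1.5,0,0,0],[-1.8,0,0,0],[-2.1,0,0,0],[-2.1,0,0,0]]'
python3 - <<'E'
from h import *
arc([1,2,4,6,8])
E
```

```text
time: 1.75
tcp_pos: [0.5121, -0.1678, 0.1813]
eef_rot: [-2.597, -1.767, 0.0]
force: [0.1, -0.5, 0.4]
gripper_width: -0.004
radius 0.23874949659654227 angle 142.70690025269343 toolx [ 0.367  0.93  -0.   ] F [ 0.08 -0.52  0.35]
1 [-0.4  -0.11  0.  ] roll -1
2 [-0.81 -0.21  0.  ] roll -2
4 [-1.62 -0.4   0.  ] roll -4
6 [-2.44 -0.55  0.  ] roll -6
8 [-3.26 -0.68  0.  ] roll -8
```

```bash
python3 -m creep '[[-0.4,-0.1,0,-1],[-0.8,-0.2,0,-2],[-1.2,-0.3,0,-3],[-1.6,-0.4,0,-4],[-2.0,-0.5,0,-5],[-2.45,-0.55,0,-6],[-2.85,-0.6,0,-7],[-3.25,-0.7,0,-8]]'
python3 - <<'E'
from h import *
arc([1,2,4,6,8]); snap("side","side2")
cv2.imwrite('pics/crop2.png',cv2.resize(cv2.imread('pics/side2.png')[130:330,130:390],(780,600),interpolation=3))
E
```

```text
time: 2.55
tcp_pos: [0.4938, -0.1956, 0.1814]
eef_rot: [2.466, 1.946, 0.0]
force: [1.2, 0.3, 0.4]
gripper_width: 0.001
radius 0.238717573135237 angle 150.6917374780172 toolx [ 0.232  0.973 -0.   ] F [1.19 0.26 0.36]
1 [-0.4  -0.11 -0.  ] roll -1
2 [-0.81 -0.21 -0.  ] roll -2
4 [-1.62 -0.4  -0.  ] roll -4
6 [-2.44 -0.56  0.  ] roll -6
8 [-3.26 -0.69  0.  ] roll -8
```

View pics/crop2.png

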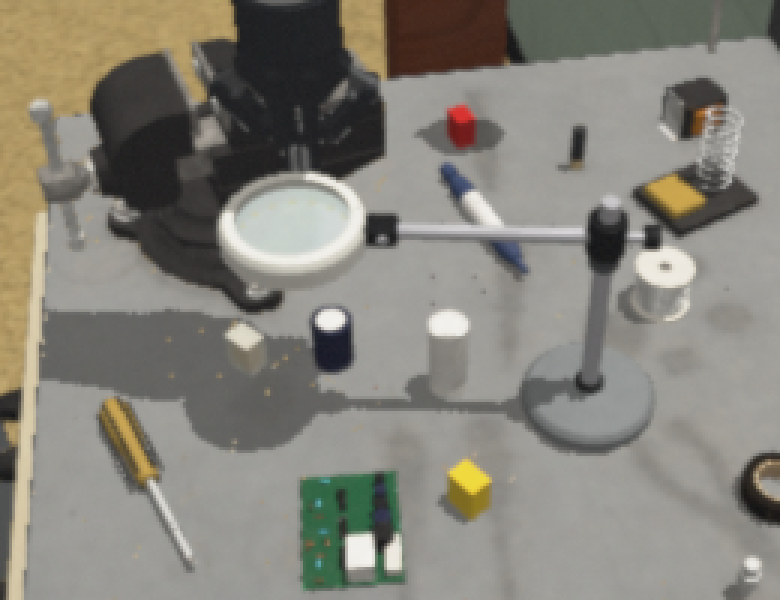

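The ring has moved with the fingers, and its shadow has swung toward the board. The force is about 1.2 N. I'll continue.

```bash
python3 -m creep '[[-0.4,-0.1,0,-1],[-0.8,-0.2,0,-2],[-1.2,-0.3,0,-3],[-1.6,-0.4,0,-4],[-2.0,-0.5,0,-5],[-2.45,-0.55,0,-6],[-2.85,-0.6,0,-7],[-3.25,-0.7,0,-8]]'
python3 - <<'E'
from h import *
arc([8])
E
```

```text
time: 3.4
tcp_pos: [0.4794, -0.2256, 0.1813]
eef_rot: [2.324, 2.114, 0.0]
force: [1.4, 0.6, 0.4]
gripper_width: 0.002
radius 0.23898854886103268 angle 158.67450699808703 toolx [ 0.095  0.996 -0.   ] F [1.39 0.63 0.39]
8 [-3.26 -0.69  0.  ] roll -8
```

```bash
python3 -m creep '[[-0.4,-0.1,0,-1],[-0.8,-0.2,0,-2],[-1.2,-0.3,0,-3],[-1.6,-0.4,0,-4],[-2.0,-0.5,0,-5],[-2.45,-0.55,0,-6],[-2.85,-0.6,0,-7],[-3.25,-0.7,0,-8]]'
python3 - <<'E'
from h import *
arc([8])
E
```

```text
time: 4.2
tcp_pos: [0.4693, -0.2572, 0.1813]
eef_rot: [2.171, 2.271, 0.0]
force: [0.9, 1.6, -0.1]
gripper_width: 0.001
radius 0.23916059663475467 angle 166.6377441078534 toolx [-0.045  0.999 -0.   ] F [ 0.93  1.57 -0.09]
8 [-3.26 -0.69  0.  ] roll -8
```

```bash
python3 -m creep '[[-0.4,-0.1,0,-1],[-0.8,-0.2,0,-2],[-1.2,-0.3,0,-3],[-1.6,-0.4,0,-4],[-2.0,-0.5,0,-5],[-2.45,-0.55,0,-6],[-2.45,-0.55,0,-6]]'
cat >> h.py <<'E'
def lens(f):
    W=cloud(f); X,Y,Z=W[...,0],W[...,1],W[...,2]; d=np.hypot(X-PIV[0],Y-PIV[1])
    m=(d>.06)&(d<.15)&(Z>.176)&(Z<.2); a=np.degrees(np.arctan2(Y-PIV[1],X-PIV[0])[m])%360
    m2=(d>.17)&(d<.30)&(Z>.176)&(Z<.2)&(X<.6)&(cv2.imread(f'pics/{f}.png').min(2)>90)
    a=a[abs(a-np.median(a))<5]
    print(f,'boom angle',a.mean(),a.std(),len(a),'ring box',[ (np.percentile(v[m2],1)+np.percentile(v[m2],99))/2 for v in(X,Y)], [np.ptp(v[m2]) for v in (X,Y)])
E
python3 - <<'E'
from h import *
arc([8]); snap("side","side3"); snap("scene","scene3")
for f in("side0","scene0","side3","scene3"): lens(f)
cv2.imwrite('pics/crop3.png',cv2.resize(cv2.imread('pics/side3.png')[130:330,130:390],(780,600),interpolation=3))
E
```

```text
time: 4.9
tcp_pos: [0.4646, -0.2826, 0.1812]
eef_rot: [2.051, 2.379, -0.001]
force: [-0.8, 0.3, -0.6]
gripper_width: 0.003
radius 0.2392515721467908 angle 172.83081244019405 toolx [-0.147  0.989 -0.001] F [-0.81  0.34 -0.6 ]
8 [-3.27 -0.67  0.  ] roll -8
side0 boom angle 158.33031903674893 1.637627399980763 215 ring box [np.float64(0.4890691607252303), np.float64(-0.22662673927358196)] [np.float64(0.1083042378566148), np.float64(0.1082336118584718)]
scene0 boom angle 157.5462280336473 1.359532452602645 237 ring box [np.float64(0.48970913012281686), np.float64(-0.2254965889621397)] [np.float64(0.10865213334540846), np.float64(0.10925194617188805)]
side3 boom angle 189.63961560289357 1.7256041226844727 226 ring box [np.float64(0.47506221353240635), np.float64(-0.34923985486665454)] [np.float64(0.11157177693636561), np.float64(0.1151777314844703)]
scene3 boom angle 189.52441283820622 1.4280584621515355 222 ring box [np.float64(0.47573072213106327), np.float64(-0.3448177020353844)] [np.float64(0.1130773446596594), np.float64(0.1214165088202972)]
```

View pics/crop3.png

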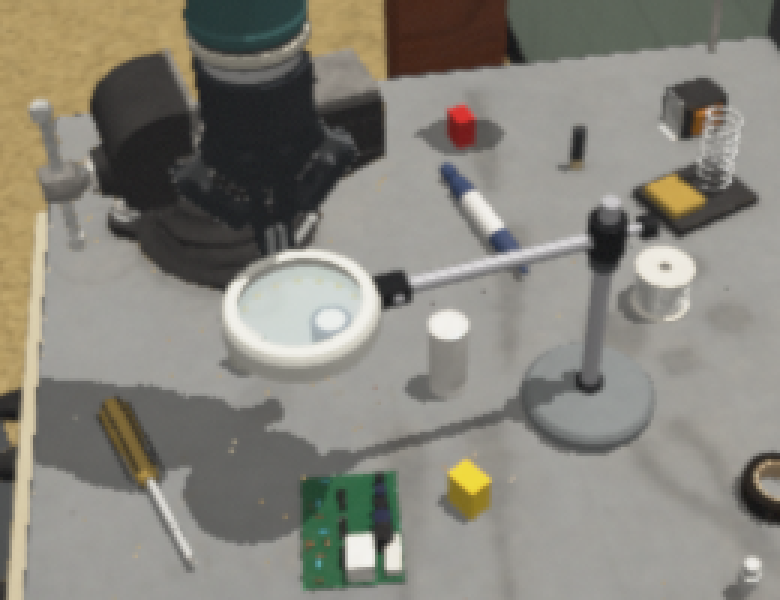

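The boom is at about 189.5° and the target is 202.1°, with the lens at crop (300,310). I'll push 8° and then fine-tune.

```bash
python3 -m creep '[[-0.4,-0.1,0,-1],[-0.8,-0.2,0,-2],[-1.2,-0.3,0,-3],[-1.6,-0.4,0,-4],[-2.0,-0.5,0,-5],[-2.45,-0.55,0,-6],[-2.85,-0.6,0,-7],[-3.25,-0.7,0,-8]]'
python3 - <<'E'
from h import *
arc([1,2,3,4,5]); snap("side","side4"); snap("scene","scene4")
for f in("side4","scene4"): lens(f)
E
```

```text
time: 5.8
tcp_pos: [0.4629, -0.3152, 0.1813]
eef_rot: [1.878, 2.518, 0.0]
force: [0.0, 1.1, 0.5]
gripper_width: -0.001
radius 0.23908330823597926 angle 180.64320684821428 toolx [-0.285  0.958 -0.   ] F [0.01 1.07 0.53]
1 [-0.4  -0.11  0.  ] roll -1
2 [-0.81 -0.22  0.  ] roll -2
3 [-1.21 -0.31  0.  ] roll -3
4 [-1.62 -0.4   0.  ] roll -4
5 [-2.03 -0.48  0.  ] roll -5
side4 boom angle 197.3626984631312 1.686107088259028 225 ring box [np.float64(0.48167579196315796), np.float64(-0.37841692260740434)] [np.float64(0.1119699307812515), np.float64(0.11928411860329091)]
scene4 boom angle 197.50849317280142 1.6502490757700283 212 ring box [np.float64(0.4816699350429746), np.float64(-0.3770675041092593)] [np.float64(0.11194914464847305), np.float64(0.11939255927723763)]
```

```bash
python3 -m creep '[[-0.4,-0.1,0,-1],[-0.8,-0.2,0,-2],[-1.1,-0.3,0,-2.8],[-1.4,-0.35,0,-3.5],[-1.6,-0.4,0,-4],[-1.8,-0.45,0,-4.5],[-1.8,-0.45,0,-4.5]]'
python3 -m creep '[[0.5,0,0,0],[1.5,0,0,0],[3,0,0,0],[5,0,-1,0],[6.5,0,-3,0],[6.5,0,-3,0]]'
python3 - <<'E'
from h import *
arc([1,2]); snap("side","side5"); snap("scene","scene5")
for f in("side5","scene5"):
    lens(f); W=cloud(f); im=cv2.cvtColor(cv2.imread(f'pics/{f}.png'),cv2.COLOR_BGR2HSV); X,Y,Z=W[...,0],W[...,1],W[...,2]
    m=(np.hypot(X-PIV[0],Y-PIV[1])>.15)&(X<.6)&(Z>.165)&(Z<.205)&(Y<-.3)&(im[...,1]<50)&(im[...,2]>90); P=np.stack([X[m],Y[m]],-1).astype(np.float32); print(cv2.minEnclosingCircle(P))
cv2.imwrite('pics/crop5.png',cv2.resize(np.hstack([cv2.imread('pics/side5.png')[150:350,160:360],cv2.imread('pics/scene5.png')[160:360,180:380]]),(800,400),interpolation=3))
E
```

```text
time: 6.6
tcp_pos: [0.4637, -0.3337, 0.1813]
eef_rot: [1.779, 2.589, -0.0]
force: [0.3, -0.6, 0.6]
gripper_width: 0.004
time: 7.2
tcp_pos: [0.4409, -0.2702, 0.2135]
eef_rot: [1.773, 2.589, 0.002]
force: [0.4, 0.0, 0.8]
gripper_width: 0.001
radius 0.2644505743763599 angle 170.80408307894587 toolx [-0.361  0.932 -0.002] F [0.36 0.03 0.8 ]
1 [-0.4  -0.23  0.  ] roll -1
2 [-0.8  -0.45  0.  ] roll -2
side5 boom angle 201.77420937470532 1.7083896924620283 222 ring box [np.float64(0.48715329586342115), np.float64(-0.3970474585032542)] [np.float64(0.11271331062579171), np.float64(0.10729509185003444)]
((0.5002728700637817, -0.39290493726730347), 0.06731755286455154)
scene5 boom angle 201.82687534539272 1.6217329113791286 198 ring box [np.float64(0.48716736075390543), np.float64(-0.3959671821207372)] [np.float64(0.11168164170188377), np.float64(0.10726073553803533)]
((0.4996800124645233, -0.38765740394592285), 0.06666979193687439)
```

View pics/crop5.png

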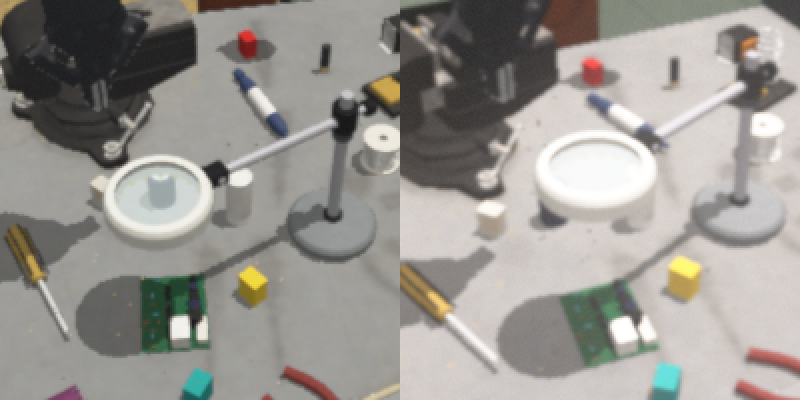

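The lens is at about (0.487,-0.397) and the board centre at (0.491,-0.398), about 4 mm apart. The boom angle is 201.8° against a 202.1° target, and the fingers are withdrawn and clear. Next is the pump.

```bash
python3 - <<'E'
from h import *
go(.669,-.0786,.2435); c=viewer.calibration("wrist"); s=monitor.get_state()
M=R.from_rotvec(s['eef_rot']).as_matrix(); cp=np.linalg.inv(c['world_to_cam'])[:3,3]; print('cam in tool',M.T@(cp-s['tcp_pos']),s['joint_positions'])
E
```

```text
shift cm [ 9.83 28.29 -3.17] toolx [-0.359  0.933 -0.001]
cam in tool [ 0.06603762  0.00085927 -0.14175145] [ 0.47512093  0.26742747  0.01580968  1.94621282 -0.00508976  0.92659503
  0.86099799]
```

```bash
python3 -m creep '[[0,0,-2,6],[1,3,-3,14],[2.5,7,-3,22],[4,11.5,-3,30],[5.5,16,-3,38],[7,20,-3,46],[8.5,24.5,-3,54],[9.8,28.2,-3,62]]' && python3 -m creep '[[0,0,0,8],[0,0,0,16],[0,0,0,24],[0,0,0,32],[0,0,0,40],[0,0,0,48],[0,0,0,49],[0,0,0,49]]'
python3 - <<'E'
from h import *
go(.669,-.0786,.037); snap("wrist","wrist6"); W=cloud("wrist6")
m=(W[...,2]>.006)&(W[...,2]<.03)&(W[...,1]<.03)&(W[...,1]>-.19)&(abs(W[...,0]-.67)<.05); P=W[m][:,:2].astype(np.float32); print('pump',cv2.minAreaRect(P))
E
```

```text
time: 8.1
tcp_pos: [0.6698, -0.0783, 0.2397]
eef_rot: [-2.862, -1.295, 0.002]
force: [0.8, -1.2, 0.5]
gripper_width: 0.001
time: 8.9
tcp_pos: [0.6683, -0.0802, 0.2403]
eef_rot: [3.141, 0.004, -0.002]
force: [0.6, -0.1, -0.1]
gripper_width: 0.003
shift cm [ 0.1  -0.18 20.33] toolx [ 1.     0.002 -0.001]
pump ((0.6686365008354187, -0.07846201956272125), (0.022360041737556458, 0.16991034150123596), 14.267972946166992)
```

View pics/wrist6.png

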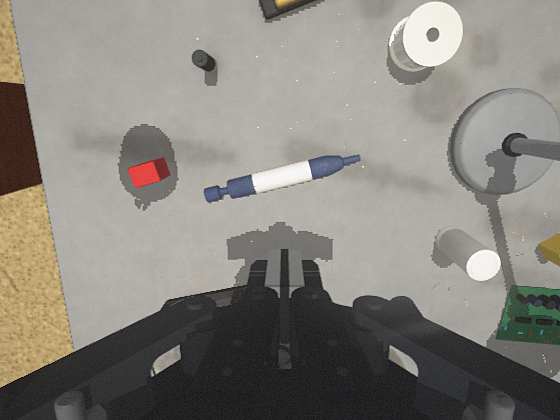

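The wrist view shows the blue and white pump, middle at (283,178), measured at (0.669,-0.078), which matches the earlier fit. The jaws now lie along y. I'll descend to about 14 mm above it and hold for over 2 s.

```bash
python3 -m creep '[[0,0,3,0],[0,-0.1,7,0],[0.1,-0.2,11,0],[0.1,-0.2,14.5,0],[0.1,-0.2,17.5,0],[0.1,-0.2,18.5,0],[0.1,-0.2,19.3,0],[0.1,-0.2,19.3,0]]'
```

```text
time: 9.75
tcp_pos: [0.6697, -0.0783, 0.0483]
eef_rot: [3.142, 0.001, 0.0]
force: [-0.5, -0.0, -0.4]
gripper_width: -0.004
```

```bash
python3 -m creep '[[0,0,0.4,0],[0,0,0.8,0],[0,0,1.2,0],[0,0,1.2,0],[0,0,1.2,0],[0,0,1.2,0],[0,0,1.2,0],[0,0,1.2,0]]'; for i in 1 2 3; do python3 -m creep '[[0,0,0,0],[0,0,0,0],[0,0,0,0],[0,0,0,0],[0,0,0,0],[0,0,0,0],[0,0,0,0],[0,0,0,0]]'; done
python3 - <<'E'
from h import *
snap("side","side7"); snap("scene","scene7"); lens("side7"); go(.669,-.0786,.25); go(.430,-.2135,.25)
cv2.imwrite('pics/crop7.png',cv2.resize(np.hstack([cv2.imread('pics/side7.png')[120:320,160:360],cv2.imread('pics/scene7.png')[120:320,180:380]]),(800,400),interpolation=3))
E
```

```text
time: 10.55
tcp_pos: [0.6696, -0.0781, 0.0364]
eef_rot: [3.142, -0.0, 0.0]
force: [0.6, -0.4, 0.6]
gripper_width: 0.002
time: 11.35
tcp_pos: [0.6695, -0.0781, 0.0363]
eef_rot: [3.142, -0.0, 0.0]
force: [0.3, -0.9, -0.7]
gripper_width: 0.004
time: 12.15
tcp_pos: [0.6695, -0.0781, 0.0363]
eef_rot: [3.142, -0.0, 0.0]
force: [0.6, 0.4, -0.2]
gripper_width: -0.001
time: 12.95
tcp_pos: [0.6695, -0.0781, 0.0363]
eef_rot: [3.142, -0.0, -0.0]
force: [0.5, -0.5, 0.1]
gripper_width: 0.001
side7 boom angle 201.84631434523527 1.6627380472719289 222 ring box [np.float64(0.4871314769982069), np.float64(-0.39714996150784204)] [np.float64(0.11258707776318044), np.float64(0.10815811803338699)]
shift cm [ -0.05   0.05 -21.37] toolx [ 1. -0.  0.]
shift cm [-23.95  13.54 -21.37] toolx [ 1. -0.  0.]
```

View pics/crop7.png

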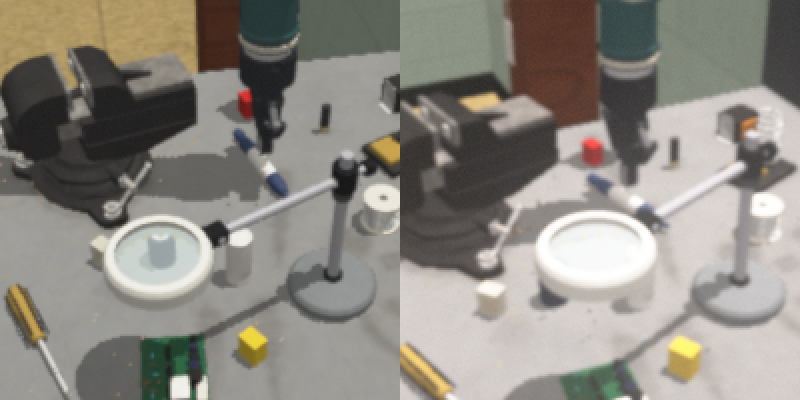

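The fingertips are just above the pump's white section in both views, at (265,155) and (630,180). They held there for over 2.4 s with no contact. Next I'll lift and move to above the relay.

```bash
python3 -m creep '[[0,0,-2,0],[0,0,-6,0],[0,0,-10.5,0],[0,0,-15,0],[0,0,-19,0],[0,0,-21.4,0],[0,0,-21.4,0]]' && python3 -m creep '[[-2,1.2,0,0],[-5.5,3.2,0,0],[-9.5,5.4,0,0],[-13.5,7.7,0,0],[-17.5,9.9,0,0],[-21,11.9,0,0],[-23.9,13.5,0,0],[-23.9,13.5,0,0]]'
python3 - <<'E'
from h import *
go(.430,-.2135,.05); snap("wrist","wrist8"); W=cloud("wrist8"); X,Y,Z=W[...,0],W[...,1],W[...,2]
m=(np.hypot(X-.43,Y+.2135)<.035)&(Z>.028)&(Z<.045); print(cv2.minAreaRect(np.stack([X[m],Y[m]],-1).astype(np.float32)),np.median(Z[m]))
for f in("side0","scene0"):
    W=cloud(f); X,Y,Z=W[...,0],W[...,1],W[...,2]; m=(abs(X-.43)<.12)&(abs(Y+.2135)<.1)&(Z>.08)&(Z<.165); print(f,m.sum(),W[m].min(0) if m.any() else '',W[m].max(0) if m.any() else '')
E
```

```text
time: 13.75
tcp_pos: [0.6717, -0.0785, 0.2554]
eef_rot: [3.141, -0.0, 0.013]
force: [-0.2, -0.2, -0.9]
gripper_width: -0.003
time: 14.55
tcp_pos: [0.4261, -0.2154, 0.2496]
eef_rot: [-3.141, 0.01, 0.004]
force: [0.9, 0.5, 0.8]
gripper_width: -0.0
shift cm [ 0.43 -0.18 19.96] toolx [ 1.    -0.006 -0.002]
((0.43361130356788635, -0.2123604416847229), (0.02114771492779255, 0.02814348042011261), 39.93206787109375) 0.0342784099012782
side0 0  
scene0 0
```

View pics/wrist8.png

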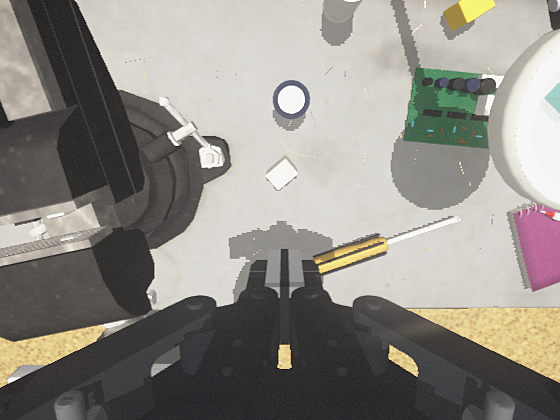

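The wrist view shows the cream relay at (282,173), with the dark blue cap at (291,99) and the white can at (340,10) in the same row. Vice parts stay to the left of x≈230 px. I'll descend in two stages.

```bash
python3 -m creep '[[0,0,3,0],[0,0,7,0],[0,0,11,0],[0,0,14,0],[0,0,16.5,0],[0,0,17.5,0],[0,0,17.5,0],[0,0,17.5,0]]'
python3 - <<'E'
from h import *
go(.4315,-.213,.048)
E
```

```text
time: 15.4
tcp_pos: [0.4314, -0.2131, 0.0758]
eef_rot: [3.141, 0.001, 0.001]
force: [0.4, -0.2, 1.3]
gripper_width: 0.0
shift cm [ 0.01 -0.01  2.78] toolx [1.    0.    0.001]
```

```bash
python3 -m creep '[[0,0,0.7,0],[0,0,1.4,0],[0,0,2,0],[0,0,2.4,0],[0,0,2.7,0],[0,0,2.7,0],[0,0,2.7,0],[0,0,2.7,0]]'; for i in 1 2 3; do python3 -m creep '[[0,0,0,0],[0,0,0,0],[0,0,0,0],[0,0,0,0],[0,0,0,0],[0,0,0,0],[0,0,0,0],[0,0,0,0]]'; done
python3 - <<'E'
from h import *
snap("side","side9"); snap("scene","scene9"); lens("side9"); lens("scene9")
cv2.imwrite('pics/crop9.png',cv2.resize(np.hstack([cv2.imread('pics/side9.png')[150:350,160:360],cv2.imread('pics/scene9.png')[150:350,180:380]]),(800,400),interpolation=3))
for f in("side","scene"):
    W0=cloud(f+'0');W=cloud(f+'9'); 
    for k,p in dict(blue=(.503,-.223),white=(.594,-.272),relay=(.431,-.213)).items():
      for V in(W0,W):
        X,Y,Z=V[...,0],V[...,1],V[...,2]
        m=(np.hypot(X-p[0],Y-p[1])<.026)&(Z>.028)&(Z<(.042 if k=='relay' else .09)); print(f,k,np.round(V[m].mean(0),3),m.sum())
E
```

```text
time: 16.2
tcp_pos: [0.4307, -0.2132, 0.0485]
eef_rot: [3.141, -0.0, 0.001]
force: [0.4, -0.1, -0.3]
gripper_width: 0.001
time: 17.0
tcp_pos: [0.4305, -0.2131, 0.0483]
eef_rot: [3.142, -0.0, 0.0]
force: [0.9, -0.4, 0.0]
gripper_width: -0.002
time: 17.8
tcp_pos: [0.4305, -0.2131, 0.0483]
eef_rot: [3.142, -0.0, 0.0]
force: [0.8, 0.3, -1.0]
gripper_width: 0.005
time: 18.6
tcp_pos: [0.4305, -0.2131, 0.0483]
eef_rot: [3.142, -0.0, 0.0]
force: [-0.1, -0.0, 0.2]
gripper_width: -0.004
side9 boom angle 201.74912852731433 1.712304399198303 223 ring box [np.float64(0.48714392282834157), np.float64(-0.3967990686818732)] [np.float64(0.1125225505752247), np.float64(0.10712056812507476)]
scene9 boom angle 201.8401623962395 1.6123693306978095 203 ring box [np.float64(0.4870962860633057), np.float64(-0.3958344460109591)] [np.float64(0.11060149678112663), np.float64(0.10794105432860529)]
side blue [ 0.502 -0.229  0.045] 193
side blue [nan nan nan] 0
side white [ 0.591 -0.278  0.06 ] 266
side white [ 0.592 -0.28   0.059] 242
side relay [ 0.429 -0.216  0.034] 89
side relay [ 0.425 -0.215  0.035] 46
scene blue [ 0.503 -0.228  0.044] 205
scene blue [ 0.488 -0.226  0.032] 7
scene white [ 0.592 -0.278  0.058] 305
scene white [ 0.597 -0.285  0.033] 26
scene relay [ 0.431 -0.215  0.033] 91
scene relay [ 0.431 -0.215  0.033] 91<stdin>:9: RuntimeWarning: Mean of empty slice.
  ret = um.true_divide(
```

View pics/crop9.png

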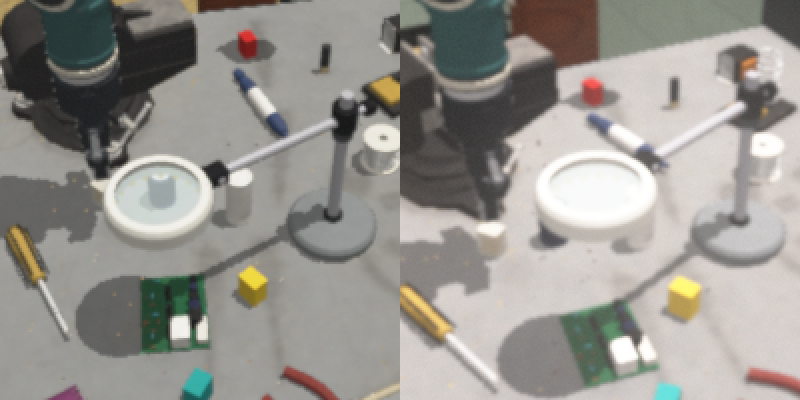

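The fingertips are still, just above the cream relay (scene crop (490,210)). The relay hasn't moved and the lens is still over the board, so I'm handing in.

```bash
python3 -c "
from rig import close_job
print(close_job())"
```

```text
the job is handed in; nothing more can be done
None
```

I did the job in the order asked and handed it in at about 19 s, with the fingertips still pointing at the cream relay. No verdict was reported.

- **Magnifier:** I pushed the ring round its arc with the shut fingertips, at most about 2 N in the readings taken, then withdrew. The lens is at about (0.487, -0.397) and the board's centre at about (0.491, -0.398), so it is centred to about 4 mm. The boom angle was the same at the last look (201.8° against a target of 202.1°).
- **Pump:** I held still about 14 mm above its middle for at least 2.4 s, jaws along y. The force readings showed no contact.
- **Relay:** I held still about 13 mm above it for at least 2.4 s and finished there, again with no contact in the force readings. One camera measured the relay exactly where it started. The other was partly blocked and read within about 4 mm.
- **Other parts:** The side camera measured the white capacitor within about 2 mm of where it started. At the end the lens hid the blue capacitor from both fixed cameras. The wrist picture taken just before the last descent showed it standing upright in the row. I checked the board and the pump only by eye in the last pictures, and both looked unmoved.

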